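Release the pressure cap of a milk steamer

ROBOT

A 7-joint arm with a two-finger parallel gripper is mounted at the origin on a cart in front of the work surface, level with it; the furniture and walls round the work are solid. World frame = base frame: x ahead of the robot, y to its left, z up, the work surface at z = 0. Lengths are in mm, angles in rad, forces in N, time in s.
With the tool pointing down it reaches from about 400 to 875 mm from the base axis. Payload 4.4 kg.
Tool frame: the origin (TCP) lies at the very end of the fingers, on their centre line; the grasp point (between the pads) lies 19 mm behind it; z points along the fingers, y is the direction in which the jaws open and shut (so a half turn about z gives the same grasp; the last joint's range is limited). The gripper opens to 85 mm and grips with 20 to 120 N. Pads are 22 mm wide; open, the fingers measure 114 mm over their backs; the gripper's body (76 mm by 85 mm) begins 54 mm behind the grasp point. The pads swing forward as they close: fully open they stand 13 mm farther back than shut.
Start: joints at [1.203, 0.628, 0.038, 1.517, -0.027, 0.996, -0.02], TCP at [193.233, -620.628, 231.313] pointing down, gripper open.
Joint ranges: [-3.06, 3.06], [-0.37, 2.12], [-1.25, 1.32], [0.18, 2.47], [-1.1, 4.24], [0.23, 1.98], [-2.94, 2.94]. Speed limits (rad/s): [2.57, 2.57, 3.14, 3.14, 3.14, 3.14, 3.14].

INTERFACE

Orientations are given as [roll, pitch, yaw] about the fixed x, y, z axes, in that order (R = Rz(yaw) Ry(pitch) Rx(roll)).
In Python, from cell import read_state, get_image, calibration, finish_job gives the robot as it stands. The module is installed in compiled form; this text tells all that it offers.
- The arm moves only by the tool apply_moves, never from a script. Its argument "increments" is a list of rows, each an object of numbers: "tx", "ty", "tz": the shift along the world's x, y, z in m; "rx", "ry", "rz": the turn, a rotation vector about the world's x, y, z in units of 5 degrees (1.0 is 5 degrees); "claw": the finger opening in m, from 0 to 0.0854. In form: [{"tx": .., "ty": .., "tz": .., "rx": .., "ry": .., "rz": .., "claw": ..}, ...]. A call has 1 to 12 rows; each row is the pose to reach, as a shift and turn from the pose commanded when the call began; what a row does not reach only later rows make up. A row lasts 1/10 s, in which the tool goes at most 50 mm and 8.59 degrees, less where a joint would pass 70% of its speed; a pose out of reach is approached as far as the arm can. A call with a gripper value outside its range is refused whole. The fingers move at their own pace and stop on an object; the grip force is fixed at half the most. Time passes only in rows, so rows that repeat a pose let the fingers close. It gives the time, the measured TCP pose, the force and the opening at its end, in the units of the state.
- read_state(): the state, without advancing time (a new reading comes with each control period).
- get_image(name): name is "scene" or "side" or "wrist"; returns the picture (384x512x3 uint8, red, green, blue); there is no depth.
- calibration(name): a dict with "camera_matrix" (3x3 intrinsics, pixels), "distortion" ([k1, k2, p1, p2, k3] as OpenCV has them; the pictures are not rectified), "origin" and "attitude" of the camera in the world. Camera axes: x right, y up, looking along -z (the intrinsics and any distortion apply to the point x, -y, -z); pixel columns grow to the right and rows downward; lengths in mm; the calibration is good to about 2 mm. A picture is of the moment at which its call begins: read the wrist's pose just before it. calibration takes no time and is no camera call; for the wrist camera it gives the pose at the moment of the call.
- finish_job(): hands the job in, once; it reports no verdict.
The state is a dict: "clock": time; "qpos": joint angles; "qd": joint speeds; "tau": joint torques, N m; "eef_pos": TCP position; "tool_rot": TCP orientation; "force": force on the tool from outside, world axes, zero at the start; "torque": the same for the moment, N m; "width": finger opening in mm.
Only numpy, scipy, OpenCV 4.12 (cv2) and the standard library are available. Lean on these libraries where they do the work, as an engineer would, in place of code of your own. Each camera call takes 0.05 s, during which the arm holds its last target. There are 200 camera calls.

TASK

Take the pressure cap off the milk steamer's boiler: without pressing down, turn it anticlockwise (seen from above) until it comes up against its first stop, and do not force it against that stop. Only then press it down against its spring and, keeping it pressed, turn it on past the stop until it comes free. Lift the cap off and set it down gently, standing upright on its stem in the middle of the saucer, and let go, leaving the other things where they are.

Things in the scene. Friction and masses are not known exactly. Their poses are not given: they have to be found in the camera images.
- boiler: Boiler of a countertop milk steamer, fixed: upright round steel tank 140 mm across, 125 mm high, on a black foot; a dial gauge on its front (-x of its frame, out to 87 mm from the axis), steam wand and tap at its back (+x, out to 108 mm). Origin on the tank's axis at table height, z up.
- neck_rim (a point): Centre of the rim of the round steel filler neck (51 mm across) on the tank, 150 mm above the table, on the boiler's axis. Inside are a tooth (the first stop) and, further on, an end wall for each of the cap's two lugs; how these are turned about the axis differs from boiler to boiler and is found only by feel. The cap's stem has 1.5 mm of play all round.
- cap_grip (a point): Centre of the upright grip bar on top of the black pressure cap, on the cap's axis, z up. Bar 50 mm long (this point's x), 16 mm thick (y), 27 mm high: from 13 mm below to 13 mm above this point. Locked, this point is 182 mm above the table. The cap weighs 50 to 95 g; it is turned anticlockwise from above (yaw grows) to come off, friction under 0.15 N m.
- cap_disc (a point): Centre of the top of the cap's ribbed disc (58 mm across), 13 mm below cap_grip. First stop: met 0.15 to 0.7 rad after the start; reached when a lug bears on it with over 2 N (0.1 N m is plenty) with the cap pressed in under 2.5 mm. No lug may bear on it with over 35 N: feel for 0.2 to 0.35 N m, stay under 0.6. Unpressed, it cannot be passed.
- cap_foot (a point): Centre of the flat foot of the cap's stem (28 mm across), 43 mm below cap_grip. Pressed in at least 5 mm, the lugs (on the stem, along +x and -x of the cap) pass under the stop's tooth (4 mm deep); 0.65 to 0.85 rad past the first stop a rigid end wall is felt: there, or up to 0.1 rad short of it, the cap lifts straight out.
- valve (a joint): Travel (m) of the spring valve under the cap's foot: 0 with the cap locked and unpressed, grows as the cap is pressed in, hard bottom at 0.009; -0.004 with the cap off. The spring holds the locked cap up with 6 N; from the hand pressing takes about 4 N more at 5 mm, 8 N at 9 mm. Over 30 N between cap and valve damages it.
- saucer: White saucer, 144 mm across, 16 mm high, loose on the table, left or right of the boiler. Origin at the centre of its underside, z up; its flat middle, where the cap is to stand, is 8 mm above the table.
- cup: White cup with a handle, 94 x 119 x 58 mm, bystander, on the other side of the boiler. Origin at the centre of its underside, z up.
- salt: Glass salt shaker with grey top, 44 mm across, 90 mm tall, bystander behind on the right. Origin at the centre of its underside, z up.
- mill: Brown wooden pepper mill, 58 mm across, 170 mm tall, bystander behind on the left. Origin at the centre of its underside, z up.
Things that resemble listed ones, but are neither listed nor needed, are in the scene too. Of the things shaped like the part that bears cap_grip, the black one is meant. Of the things that look like the saucer, the larger one is meant.

How it is judged:
By the outcome, as a careful person would: the job done as asked, in the order asked, and still so for the second after the job is handed in, with the robot touching nothing.
It also fails if it takes over 72 s, if anything falls off the work surface, if the arm or the gripper's body presses on something with over 40 N, if the wrist force passes 120 N, or if a joint passes its speed limit or range.

## Working session

There is one attempt and no reset: what is moved stays moved. The work goes in short steps, Python scripts to look and compute and a tool call to move; the robot and the scene stay as the last step left them, time stands still between calls to the robot, and variables do not carry over. Pictures are saved under pics/ and viewed, about 8 in all and at most 12, crops included, and the job is handed in when it is done.

Besides the shell and the picture viewer there is one more tool, called after "Call:" as a command line: name --argument value ..., lists and objects as JSON in quotes. apply_moves: Moves the arm, as the interface text tells. Its arguments: {"type":"object","properties":{"increments":{"type":"array"}},"required":["increments"]}

```bash
mkdir -p pics
cat > h.py <<'E'
import numpy as np, cv2
from scipy.spatial.transform import Rotation as R
from cell import read_state, get_image, calibration, finish_job
def rot(c):
    a=np.array(c["attitude"],float)
    return a if a.shape==(3,3) else (R.from_euler("xyz",a).as_matrix() if a.size==3 else None)
def ray(c,px):
    p=cv2.undistortPoints(np.array(px,float).reshape(-1,1,2),np.array(c["camera_matrix"],float),np.array(c["distortion"],float)).reshape(-1,2)
    d=np.c_[p[:,0],-p[:,1],-np.ones(len(p))]@rot(c).T
    return np.array(c["origin"],float),d
def onz(c,px,z):
    o,d=ray(c,px); return o+d*((z-o[2])/d[:,2])[:,None]
def proj(c,P):
    q=(np.array(P,float).reshape(-1,3)-np.array(c["origin"]))@rot(c); q=q*[1,-1,-1]
    return cv2.projectPoints(q,np.zeros(3),np.zeros(3),np.array(c["camera_matrix"],float),np.array(c["distortion"],float))[0].reshape(-1,2)
def snap(n,f):
    c=calibration(n); im=get_image(n); cv2.imwrite(f"pics/{f}.png",im[:,:,::-1]); return c,im
E
python3 - <<'E'
from h import *
for n in("scene","side","wrist"):
    c,im=snap(n,n+"0"); print(n,c)
print(read_state())
E
```

```text
scene {'camera_matrix': array([[441.47484259,   0.        , 255.76239448],
       [  0.        , 441.47484259, 193.22918529],
       [  0.        ,   0.        ,   1.        ]]), 'distortion': array([-0.13550991,  0.        ,  0.        ,  0.        ,  0.        ]), 'origin': array([-126.0089163 ,  352.43740871, 1002.36254676]), 'attitude': array([ 0.72743466,  0.00679131, -2.05082645])}
side {'camera_matrix': array([[381.45227801,   0.        , 261.3385729 ],
       [  0.        , 381.45227801, 194.29785542],
       [  0.        ,   0.        ,   1.        ]]), 'distortion': array([-0.05868283,  0.        ,  0.        ,  0.        ,  0.        ]), 'origin': array([208.76628347, 817.43882952, 659.98727867]), 'attitude': array([ 1.04861826, -0.02075793, -2.72233775])}
wrist {'camera_matrix': array([[309.28090205,   0.        , 257.54560444],
       [  0.        , 309.28090205, 196.12684247],
       [  0.        ,   0.        ,   1.        ]]), 'distortion': array([-0.05132373,  0.        ,  0.        ,  0.        ,  0.        ]), 'origin': array([ 273.78624027, -596.08617595,  373.94313584]), 'attitude': array([-0.32939974,  0.00164054, -1.26842036])}
{'clock': 0.15, 'qpos': array([ 1.20318042,  0.62913647,  0.03843899,  1.51815248, -0.02701777,
        0.99631943, -0.02002845]), 'qd': array([ 0.00130881, -0.00356882,  0.00013192, -0.00446567, -0.00071688,
       -0.00075679,  0.00077133]), 'tau': array([ 1.72595086e-03, -5.63802624e+01,  1.22773558e+00, -1.93651128e+01,
        1.11695976e-02,  7.42181292e-03, -3.08136833e-06]), 'eef_pos': array([ 193.11056539, -620.13765886,  230.5938162 ]), 'tool_rot': array([-3.14009405e+00, -1.22856389e-05,  3.01785068e-01]), 'force': array([-0.8440992 ,  0.56229794, -0.28996976]), 'torque': array([ 0.00656388, -0.0155472 , -0.05826945]), 'width': 85.14936733775099}
```

View pics/scene0.png

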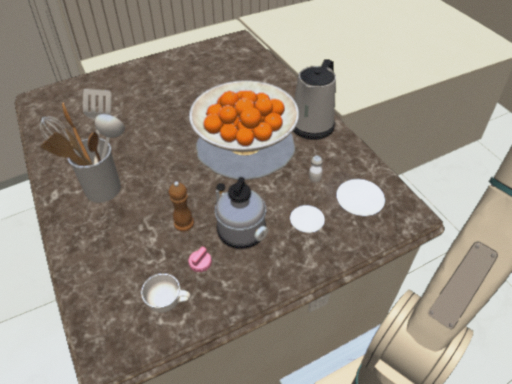

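View pics/side0.png

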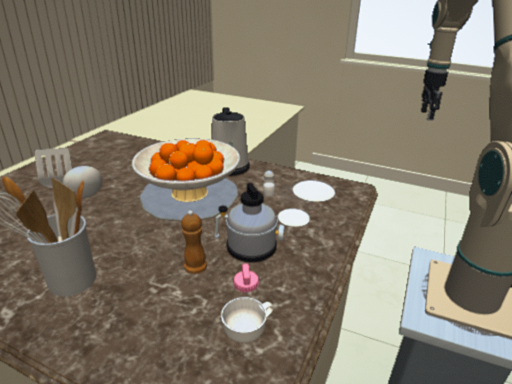

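The scene camera shows the boiler with the black cap at about (240,188), the larger saucer at (361,197), the smaller one at (307,218) and a pink decoy cap at (200,260). The side camera shows the cap at (251,193) and the larger saucer at (314,191).

Run:
```python
from h import *
C={};I={}
for n in("scene","side"):
    C[n]=calibration(n); I[n]=cv2.imread(f"pics/{n}0.png")
# white saucer
for n,c0 in(("scene",(361,197)),("side",(314,191)),("scene",(307,218)),("side",(293,217))):
    g=I[n].min(2); m=(g>165).astype(np.uint8)
    k,lab,st,ce=cv2.connectedComponentsWithStats(m); l=lab[c0[1],c0[0]]
    cn=max(cv2.findContours((lab==l).astype(np.uint8),0,cv2.CHAIN_APPROX_NONE)[0],key=len)
    p=onz(C[n],cn.reshape(-1,2),14)
    (cx,cy),r=cv2.minEnclosingCircle(p[:,:2].astype(np.float32)); print(n,"saucer",cx,cy,r,st[l])
# cap
for n,b in(("scene",(215,165,265,210)),("side",(230,170,275,215))):
    x0,y0,x1,y1=b; g=I[n][y0:y1,x0:x1].max(2)
    m=(g<45).astype(np.uint8);k,lab,st,ce=cv2.connectedComponentsWithStats(m)
    for i in range(1,k):
        if st[i][4]>20: print(n,st[i]+[x0,y0,0,0,0],ce[i]+[x0,y0])
a=ray(C["scene"],[(240,188)]);b=ray(C["side"],[(251,193)])
A=np.c_[a[1][0],-b[1][0]];t=np.linalg.lstsq(A,b[0]-a[0],rcond=None)[0]
print(a[0]+t[0]*a[1][0],b[0]+t[1]*b[1][0], onz(C["scene"],[(240,188)],182),onz(C["side"],[(251,193)],182))
big=[cv2.resize(I["scene"][150:270,190:310],(480,480),interpolation=2)]
big.append(cv2.resize(I["side"][160:280,200:320],(480,480)[::1],interpolation=2))
o=np.hstack(big);cv2.imwrite("pics/crop.png",cv2.resize(o,(800,400)))
```

```text
scene saucer 500.6809387207031 -319.1739196777344 73.08779907226562 [ 337  179   48   37 1384]
side saucer 503.85125732421875 -321.24737548828125 74.25359344482422 [293 180  42  21 677]
scene saucer 504.6845397949219 -133.64816284179688 49.743404388427734 [290 205  35  28 739]
side saucer 507.835205078125 -129.6646728515625 49.47140884399414 [278 209  31  17 438]
scene [230 180  20  23 250] [238.928 192.116]
side [230 170  17   6  58] [237.72413793 172.15517241]
side [241 183  22  24 340] [251.37058824 196.40294118]
[570.08536211  41.86663992 168.18651364] [572.66142215  41.67286416 170.40830098] [[558.55843202  47.00951734 182.        ]] [[564.04552336  60.04057599 182.        ]]
```

View pics/crop.png

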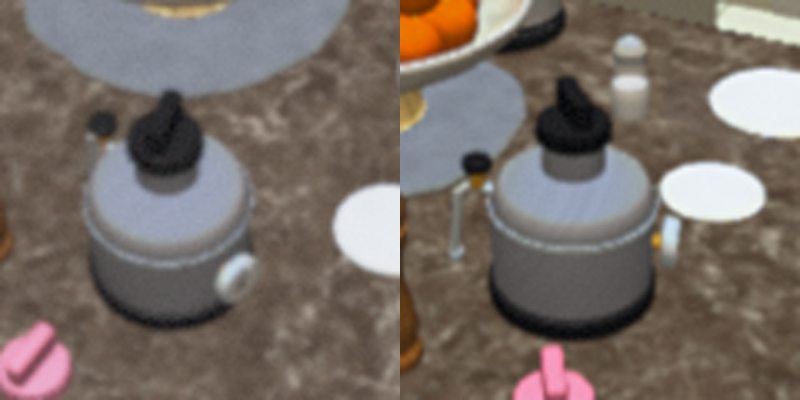

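Call:
apply_moves --increments '[{"tz": 0.05, "claw": 0.085}, {"tx": 0.02, "ty": 0.04, "tz": 0.07}, {"tx": 0.378, "ty": 0.662, "tz": 0.07}, {"tx": 0.378, "ty": 0.662, "tz": 0.07}, {"tx": 0.378, "ty": 0.662, "tz": 0.07}, {"tx": 0.378, "ty": 0.662, "tz": 0.07}, {"tx": 0.378, "ty": 0.662, "tz": 0.07}, {"tx": 0.378, "ty": 0.662, "tz": 0.07}, {"tx": 0.378, "ty": 0.662, "tz": 0.07}, {"tx": 0.378, "ty": 0.662, "tz": 0.07}, {"tx": 0.378, "ty": 0.662, "tz": 0.07}, {"tx": 0.378, "ty": 0.662, "tz": 0.07}]'

```text
$.increments[0]: bad value
```

Call:
apply_moves --increments '[{"tx": 0, "ty": 0, "tz": 0.05, "rx": 0, "ry": 0, "rz": 0, "claw": 0.085}, {"tx": 0.02, "ty": 0.04, "tz": 0.07, "rx": 0, "ry": 0, "rz": 0, "claw": 0.085}, {"tx": 0.378, "ty": 0.662, "tz": 0.07, "rx": 0, "ry": 0, "rz": 0, "claw": 0.085}, {"tx": 0.378, "ty": 0.662, "tz": 0.07, "rx": 0, "ry": 0, "rz": 0, "claw": 0.085}, {"tx": 0.378, "ty": 0.662, "tz": 0.07, "rx": 0, "ry": 0, "rz": 0, "claw": 0.085}, {"tx": 0.378, "ty": 0.662, "tz": 0.07, "rx": 0, "ry": 0, "rz": 0, "claw": 0.085}, {"tx": 0.378, "ty": 0.662, "tz": 0.07, "rx": 0, "ry": 0, "rz": 0, "claw": 0.085}, {"tx": 0.378, "ty": 0.662, "tz": 0.07, "rx": 0, "ry": 0, "rz": 0, "claw": 0.085}, {"tx": 0.378, "ty": 0.662, "tz": 0.07, "rx": 0, "ry": 0, "rz": 0, "claw": 0.085}, {"tx": 0.378, "ty": 0.662, "tz": 0.07, "rx": 0, "ry": 0, "rz": 0, "claw": 0.085}, {"tx": 0.378, "ty": 0.662, "tz": 0.07, "rx": 0, "ry": 0, "rz": 0, "claw": 0.085}, {"tx": 0.378, "ty": 0.662, "tz": 0.07, "rx": 0, "ry": 0, "rz": 0, "claw": 0.085}]'

```text
clock: 1.35
eef_pos: [463.2, -145.4, 301.4]
tool_rot: [3.141, -0.0, 0.302]
force: [0.8, 0.0, -0.4]
width: 85.0
```

Call:
apply_moves --increments '[{"tx": 0.108, "ty": 0.187, "tz": -0.01, "rx": 0, "ry": 0, "rz": 0, "claw": 0.085}, {"tx": 0.108, "ty": 0.187, "tz": -0.01, "rx": 0, "ry": 0, "rz": 0, "claw": 0.085}, {"tx": 0.108, "ty": 0.187, "tz": -0.01, "rx": 0, "ry": 0, "rz": 0, "claw": 0.085}, {"tx": 0.108, "ty": 0.187, "tz": -0.01, "rx": 0, "ry": 0, "rz": 0, "claw": 0.085}, {"tx": 0.108, "ty": 0.187, "tz": -0.01, "rx": 0, "ry": 0, "rz": 0, "claw": 0.085}, {"tx": 0.108, "ty": 0.187, "tz": -0.01, "rx": 0, "ry": 0, "rz": 0, "claw": 0.085}, {"tx": 0.108, "ty": 0.187, "tz": -0.01, "rx": 0, "ry": 0, "rz": 0, "claw": 0.085}, {"tx": 0.108, "ty": 0.187, "tz": -0.01, "rx": 0, "ry": 0, "rz": 0, "claw": 0.085}]'

```text
clock: 2.15
eef_pos: [570.0, 37.2, 291.3]
tool_rot: [3.14, 0.001, 0.299]
force: [-0.1, -0.7, -0.2]
width: 85.4
```

Run:
```python
from h import *
s=read_state(); c,im=snap("wrist","w1"); print({k:np.round(v,3) for k,v in s.items()})
print(proj(c,[[571,42,195],[571,42,169]]),c["origin"],c["attitude"])
```

```text
{'clock': np.float64(2.15), 'qpos': array([-0.016,  0.455, -0.149,  1.661,  0.078,  1.032, -1.462]), 'qd': array([ 0.007, -0.003, -0.005, -0.004, -0.004, -0.002, -0.004]), 'tau': array([-7.7400e-01, -4.6926e+01, -1.3520e+00, -1.9815e+01, -3.1000e-02,
       -1.4000e-02,  4.0000e-03]), 'eef_pos': array([569.965,  37.2  , 291.3  ]), 'tool_rot': array([3.14e+00, 1.00e-03, 2.99e-01]), 'force': array([-0.143, -0.696, -0.211]), 'torque': array([-0.031,  0.053, -0.018]), 'width': np.float64(85.374)}
[[251.05101941 195.80746032]
 [251.58722481 186.44600433]] [650.7838159   61.38213011 434.68319977] [-0.3304987  -0.00134188 -1.27157406]
```

View pics/w1.png

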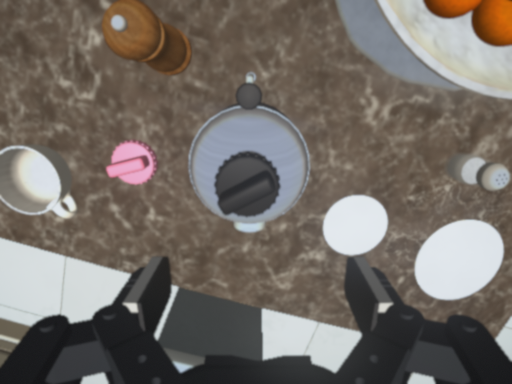

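Run:
```python
from h import *
im=cv2.imread("pics/w1.png"); o=cv2.resize(im[140:230,200:300],(800,720),interpolation=cv2.INTER_CUBIC)[:600]
cv2.imwrite("pics/w1c.png",cv2.convertScaleAbs(o,alpha=2.5))
c=calibration("wrist")
g=im.max(2);m=(g[145:225,205:290]<75).astype(np.uint8)
k,lab,st,ce=cv2.connectedComponentsWithStats(m);l=1+np.argmax(st[1:,4]);print(st[l])
cn=max(cv2.findContours((lab==l).astype(np.uint8),0,cv2.CHAIN_APPROX_NONE)[0],key=len).reshape(-1,2)+[205,145]
p=onz(c,cn,167)[:,:2];print(cv2.minEnclosingCircle(p.astype(np.float32)),cv2.fitEllipse(p.astype(np.float32)))
```

```text
[  11    7   63   64 2364]
((568.7896728515625, 48.92463684082031), 31.789031982421875) ((570.080322265625, 46.900638580322266), (55.10908889770508, 60.15498733520508), 79.72882843017578)
```

View pics/w1c.png

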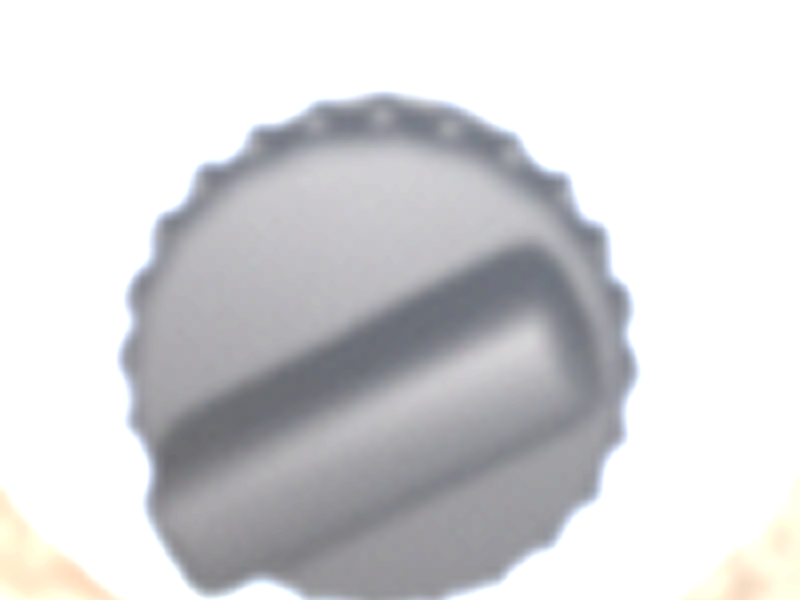

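Run:
```python
from h import *
c=calibration("wrist")
q=np.array([(160,495),(205,592),(540,310),(595,405)])/8+[199.56,139.56]
p=onz(c,q,195);print(p.round(1),p.mean(0))
for a,b in((0,2),(1,3)): d=p[b]-p[a];print(np.arctan2(d[1],d[0]),np.hypot(*d[:2]))
e=onz(c,np.array([(170,425),(535,240)])/8+[199.56,139.56],169);d=e[1]-e[0];print(e,np.arctan2(d[1],d[0]))
print(read_state()['tool_rot'])
```

```text
[[558.8  65.6 195. ]
 [549.7  58.3 195. ]
 [589.1  34.1 195. ]
 [581.2  25.7 195. ]] [569.70107405  45.91228149 195.        ]
-0.8027129793799959 43.71789654297615
-0.8020451944050087 45.329077345156946
[[557.25660208  67.0756348  169.        ]
 [589.90828785  34.10848106 169.        ]] -0.7902057086627617
[3.14052404e+00 6.11059284e-04 2.98464283e-01]
```

Call:
apply_moves --increments '[{"tx": 0, "ty": 0.009, "tz": 0, "rx": 0, "ry": 0, "rz": -12.6, "claw": 0.085}, {"tx": 0, "ty": 0.009, "tz": 0, "rx": 0, "ry": 0, "rz": -12.6, "claw": 0.085}, {"tx": 0, "ty": 0.009, "tz": 0, "rx": 0, "ry": 0, "rz": -12.6, "claw": 0.085}, {"tx": 0, "ty": 0.009, "tz": 0, "rx": 0, "ry": 0, "rz": -12.6, "claw": 0.085}, {"tx": 0, "ty": 0.009, "tz": 0, "rx": 0, "ry": 0, "rz": -12.6, "claw": 0.085}, {"tx": 0, "ty": 0.009, "tz": 0, "rx": 0, "ry": 0, "rz": -12.6, "claw": 0.085}, {"tx": 0, "ty": 0.009, "tz": 0, "rx": 0, "ry": 0, "rz": -12.6, "claw": 0.085}, {"tx": 0, "ty": 0.009, "tz": -0.06, "rx": 0, "ry": 0, "rz": -12.6, "claw": 0.085}, {"tx": 0, "ty": 0.009, "tz": -0.06, "rx": 0, "ry": 0, "rz": -12.6, "claw": 0.085}, {"tx": 0, "ty": 0.009, "tz": -0.06, "rx": 0, "ry": 0, "rz": -12.6, "claw": 0.085}, {"tx": 0, "ty": 0.009, "tz": -0.06, "rx": 0, "ry": 0, "rz": -12.6, "claw": 0.085}, {"tx": 0, "ty": 0.009, "tz": -0.06, "rx": 0, "ry": 0, "rz": -12.6, "claw": 0.085}]'

```text
clock: 3.4
eef_pos: [571.8, 48.4, 233.0]
tool_rot: [-3.139, -0.002, -0.798]
force: [0.2, 0.1, 0.1]
width: 84.7
```

Run:
```python
from h import *
s=read_state(); print({k:np.round(v,3) for k,v in s.items()})
c,im=snap("wrist","w2")
print(proj(c,[[570,46,195],[570,46,169]]))
```

```text
{'clock': np.float64(3.4), 'qpos': array([-0.211,  0.517,  0.118,  1.739, -0.075,  0.888, -2.429]), 'qd': array([-0.002, -0.001,  0.001,  0.004, -0.001, -0.006, -0.001]), 'tau': array([ 3.8000e-02, -4.8162e+01,  1.9090e+00, -1.7669e+01,  1.3000e-02,
        1.4000e-02,  6.0000e-03]), 'eef_pos': array([571.779,  48.433, 233.036]), 'tool_rot': array([-3.139e+00, -2.000e-03, -7.980e-01]), 'force': array([0.232, 0.072, 0.076]), 'torque': array([0.008, 0.038, 0.015]), 'width': np.float64(84.729)}
[[262.84791892 228.54094725]
 [262.3435086  213.41865618]]
```

View pics/w2.png

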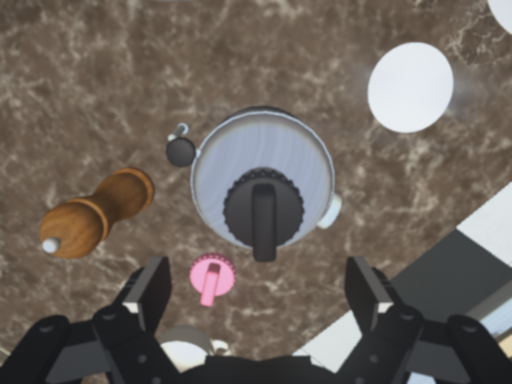

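Run:
```python
from h import *
c=calibration("wrist");im=cv2.imread("pics/w2.png")
g=im.max(2)[160:275,210:320];m=(g<80).astype(np.uint8)
k,lab,st,ce=cv2.connectedComponentsWithStats(m);l=1+np.argmax(st[1:,4]);print(st[l])
cn=max(cv2.findContours((lab==l).astype(np.uint8),0,cv2.CHAIN_APPROX_NONE)[0],key=len).reshape(-1,2)+[210,160]
s=cn[(np.abs(cn[:,0]-263)>18)]
for z in(169,165,161):
    p=onz(c,s,z)[:,:2]
    A=np.c_[2*p,np.ones(len(p))];x=np.linalg.lstsq(A,(p**2).sum(1),rcond=None)[0];print(z,x[:2],np.sqrt(x[2]+x[:2]@x[:2]))
b=im[180:262,235:295].max(2).astype(int)
for r in(20,40,55,65,75): print(r+180,b[r].tolist())
```

```text
[  14    9   80   93 4827]
169 [570.84624328  44.28648665] 28.309503103609416
165 [569.69526356  45.36489881] 28.85505690104288
161 [568.54428384  46.44331097] 29.400610698457868
200 [76, 76, 75, 75, 75, 75, 76, 76, 76, 75, 75, 76, 76, 76, 76, 70, 62, 57, 56, 59, 61, 64, 66, 66, 66, 67, 68, 68, 69, 70, 71, 71, 72, 72, 72, 72, 69, 65, 61, 58, 57, 62, 70, 73, 74, 74, 74, 74, 74, 74, 74, 74, 73, 74, 73, 73, 74, 74, 74, 73]
220 [66, 66, 65, 66, 66, 66, 66, 66, 66, 66, 65, 66, 66, 65, 65, 64, 59, 53, 50, 54, 56, 59, 61, 62, 63, 63, 64, 64, 65, 65, 65, 66, 67, 65, 66, 65, 62, 57, 54, 52, 51, 55, 61, 64, 64, 65, 65, 65, 64, 65, 65, 65, 65, 65, 65, 65, 65, 65, 65, 65]
235 [69, 63, 63, 63, 63, 63, 62, 62, 63, 62, 62, 62, 62, 61, 62, 61, 59, 53, 50, 52, 54, 57, 59, 59, 60, 61, 61, 62, 62, 63, 62, 62, 62, 62, 61, 59, 57, 54, 51, 49, 48, 51, 57, 59, 60, 60, 59, 59, 60, 60, 60, 60, 60, 60, 60, 59, 62, 74, 106, 143]
245 [127, 130, 135, 141, 147, 155, 160, 158, 147, 135, 125, 114, 100, 89, 79, 70, 62, 56, 52, 53, 55, 57, 59, 59, 61, 61, 62, 61, 61, 60, 61, 60, 60, 59, 59, 59, 56, 54, 51, 50, 50, 58, 71, 85, 95, 105, 117, 125, 130, 141, 148, 146, 143, 140, 133, 125, 122, 123, 125, 127]
255 [120, 116, 111, 108, 106, 105, 105, 104, 104, 103, 103, 104, 104, 105, 108, 111, 109, 95, 73, 59, 57, 58, 59, 60, 61, 61, 61, 60, 59, 60, 59, 59, 59, 58, 58, 57, 56, 54, 53, 53, 63, 89, 112, 121, 121, 120, 118, 115, 113, 112, 112, 112, 111, 110, 110, 110, 110, 111, 112, 115]
```

The wrist picture shows the bar vertical in the image, at columns 252 to 276, so the jaws are aligned with it. The disc centre is at about (263,209), which puts the cap axis near (570.3, 45).

Call:
apply_moves --increments '[{"tx": -0.0015, "ty": -0.0034, "tz": -0.03, "rx": 0, "ry": 0, "rz": 0, "claw": 0.085}, {"tx": -0.0015, "ty": -0.0034, "tz": -0.045, "rx": 0, "ry": 0, "rz": 0, "claw": 0.085}, {"tx": -0.0015, "ty": -0.0034, "tz": -0.055, "rx": 0, "ry": 0, "rz": 0, "claw": 0.085}, {"tx": -0.0015, "ty": -0.0034, "tz": -0.06, "rx": 0, "ry": 0, "rz": 0, "claw": 0.085}, {"tx": -0.0015, "ty": -0.0034, "tz": -0.06, "rx": 0, "ry": 0, "rz": 0, "claw": 0.085}, {"tx": -0.0015, "ty": -0.0034, "tz": -0.06, "rx": 0, "ry": 0, "rz": 0, "claw": 0.085}, {"tx": -0.0015, "ty": -0.0034, "tz": -0.06, "rx": 0, "ry": 0, "rz": 0, "claw": 0.085}]'

```text
clock: 4.15
eef_pos: [569.8, 45.4, 172.1]
tool_rot: [-3.14, -0.001, -0.798]
force: [-0.1, 0.3, -0.4]
width: 85.1
```

```bash
cat > s.py <<'E'
from h import *
L=[read_state()]
s=L[0];print(s['clock'],s['eef_pos'].round(1),s['tool_rot'].round(4),'F',s['force'].round(2),'T',s['torque'].round(3),'w',round(float(s['width']),1),'q7',s['qpos'][6].round(3))
E
python3 s.py
```

```text
4.15 [569.8  45.4 172.1] [-3.1403e+00 -1.0000e-03 -7.9770e-01] F [-0.11  0.34 -0.44] T [ 0.026 -0.05   0.01 ] w 85.1 q7 -2.414
```

Call:
apply_moves --increments '[{"tx": 0, "ty": 0, "tz": 0, "rx": 0, "ry": 0, "rz": 0, "claw": 0.03}, {"tx": 0, "ty": 0, "tz": 0, "rx": 0, "ry": 0, "rz": 0, "claw": 0.02}, {"tx": 0, "ty": 0, "tz": 0, "rx": 0, "ry": 0, "rz": 0, "claw": 0.02}, {"tx": 0, "ty": 0, "tz": 0, "rx": 0, "ry": 0, "rz": 0, "claw": 0.02}, {"tx": 0, "ty": 0, "tz": 0, "rx": 0, "ry": 0, "rz": 0, "claw": 0.02}, {"tx": 0, "ty": 0, "tz": 0, "rx": 0, "ry": 0, "rz": 0, "claw": 0.02}, {"tx": 0, "ty": 0, "tz": 0, "rx": 0, "ry": 0, "rz": 0, "claw": 0.02}, {"tx": 0, "ty": 0, "tz": 0, "rx": 0, "ry": 0, "rz": 0, "claw": 0.02}]'

```text
clock: 4.95
eef_pos: [569.1, 45.3, 171.3]
tool_rot: [3.142, -0.0, -0.798]
force: [0.4, -0.6, 0.6]
width: 19.9
```

```bash
python3 s.py; python3 -c "
from h import *
snap('wrist','w3')"
```

```text
4.95 [569.1  45.3 171.3] [ 3.1415 -0.     -0.7978] F [ 0.45 -0.63  0.63] T [-0.043  0.048 -0.008] w 19.9 q7 -2.414
```

View pics/w3.png

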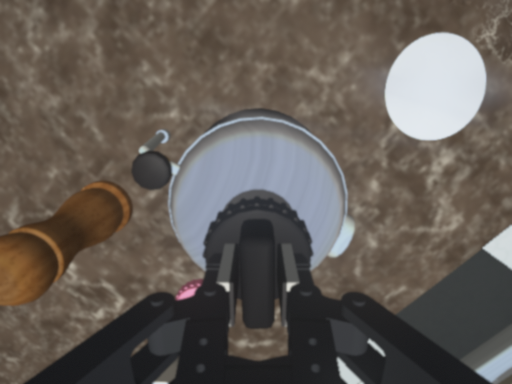

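The picture shows the bar at columns 242 to 274, between the pads at about 236 and 281, so it is well centred. I'll close the gripper.

Call:
apply_moves --increments '[{"tx": 0, "ty": 0, "tz": 0, "rx": 0, "ry": 0, "rz": 0, "claw": 0.017}, {"tx": 0, "ty": 0, "tz": 0, "rx": 0, "ry": 0, "rz": 0, "claw": 0.014}, {"tx": 0, "ty": 0, "tz": 0, "rx": 0, "ry": 0, "rz": 0, "claw": 0.01}, {"tx": 0, "ty": 0, "tz": 0, "rx": 0, "ry": 0, "rz": 0, "claw": 0.005}, {"tx": 0, "ty": 0, "tz": 0, "rx": 0, "ry": 0, "rz": 0, "claw": 0.005}]'

```text
clock: 5.5
eef_pos: [569.2, 45.3, 171.5]
tool_rot: [-3.141, -0.0, -0.798]
force: [-1.1, -0.4, 3.1]
width: 14.9
```

```bash
python3 s.py
```

```text
5.5 [569.2  45.3 171.5] [-3.1415e+00 -1.0000e-04 -7.9780e-01] F [-1.05 -0.43  3.07] T [-0.03   0.087 -0.031] w 14.9 q7 -2.414
```

Call:
apply_moves --increments '[{"tx": 0, "ty": 0, "tz": 0.001, "rx": 0, "ry": 0, "rz": 0, "claw": 0.005}, {"tx": 0, "ty": 0, "tz": 0.001, "rx": 0, "ry": 0, "rz": 0, "claw": 0.005}, {"tx": 0, "ty": 0, "tz": 0.001, "rx": 0, "ry": 0, "rz": 0, "claw": 0.005}]'

```text
clock: 5.8
eef_pos: [569.1, 45.3, 171.6]
tool_rot: [3.141, 0.0, -0.798]
force: [2.1, 0.4, -7.8]
width: 14.8
```

```bash
python3 s.py
```

```text
5.8 [569.1  45.3 171.6] [ 3.1412e+00  1.0000e-04 -7.9780e-01] F [ 2.14  0.41 -7.8 ] T [ 0.06  -0.624 -0.057] w 14.8 q7 -2.414
```

Call:
apply_moves --increments '[{"tx": 0, "ty": 0, "tz": -0.0007, "rx": 0, "ry": 0, "rz": 0.1, "claw": 0.005}, {"tx": 0, "ty": 0, "tz": -0.0007, "rx": 0, "ry": 0, "rz": 0.3, "claw": 0.005}, {"tx": 0, "ty": 0, "tz": -0.0007, "rx": 0, "ry": 0, "rz": 0.5, "claw": 0.005}, {"tx": 0, "ty": 0, "tz": -0.0007, "rx": 0, "ry": 0, "rz": 0.7, "claw": 0.005}, {"tx": 0, "ty": 0, "tz": -0.0007, "rx": 0, "ry": 0, "rz": 0.9, "claw": 0.005}, {"tx": 0, "ty": 0, "tz": -0.0007, "rx": 0, "ry": 0, "rz": 1.1, "claw": 0.005}]'

```text
clock: 6.4
eef_pos: [569.0, 45.4, 171.6]
tool_rot: [3.141, 0.0, -0.7]
force: [1.6, 1.1, -5.8]
width: 14.9
```

```bash
python3 s.py
```

```text
6.4 [569.   45.4 171.6] [ 3.1415e+00  3.0000e-04 -7.0040e-01] F [ 1.61  1.13 -5.79] T [ 0.153 -0.26  -0.136] w 14.9 q7 -2.339
```

Call:
apply_moves --increments '[{"tx": 0, "ty": 0, "tz": -0.0006, "rx": 0, "ry": 0, "rz": 0.1, "claw": 0.005}, {"tx": 0, "ty": 0, "tz": -0.0006, "rx": 0, "ry": 0, "rz": 0.2, "claw": 0.005}, {"tx": 0, "ty": 0, "tz": -0.0006, "rx": 0, "ry": 0, "rz": 0.2, "claw": 0.005}]'

```text
clock: 6.7
eef_pos: [569.1, 45.4, 171.5]
tool_rot: [-3.141, -0.0, -0.684]
force: [-0.7, -0.0, 1.8]
width: 15.0
```

```bash
python3 s.py
```

```text
6.7 [569.1  45.4 171.5] [-3.1414e+00 -1.0000e-04 -6.8390e-01] F [-0.72 -0.04  1.8 ] T [ 0.137  0.112 -0.02 ] w 15.0 q7 -2.326
```

Call:
apply_moves --increments '[{"tx": 0, "ty": 0, "tz": 0, "rx": 0, "ry": 0, "rz": -0.05, "claw": 0.005}, {"tx": 0, "ty": 0, "tz": 0, "rx": 0, "ry": 0, "rz": -0.05, "claw": 0.005}]'

```text
clock: 6.9
eef_pos: [569.2, 45.3, 171.4]
tool_rot: [-3.141, -0.0, -0.689]
force: [-0.8, 0.2, 5.0]
width: 14.7
```

```bash
python3 s.py
```

```text
6.9 [569.2  45.3 171.4] [-3.1415e+00 -2.0000e-04 -6.8870e-01] F [-0.84  0.16  4.98] T [0.109 0.345 0.02 ] w 14.7 q7 -2.33
```

Call:
apply_moves --increments '[{"tx": 0, "ty": 0, "tz": 0.0003, "rx": 0, "ry": 0, "rz": 0.15, "claw": 0.005}, {"tx": 0, "ty": 0, "tz": 0.0003, "rx": 0, "ry": 0, "rz": 0.35, "claw": 0.005}, {"tx": 0, "ty": 0, "tz": 0.0003, "rx": 0, "ry": 0, "rz": 0.35, "claw": 0.005}]'

```text
clock: 7.2
eef_pos: [569.3, 45.4, 171.5]
tool_rot: [-3.141, -0.0, -0.657]
force: [-0.4, -0.5, 3.5]
width: 15.1
```

```bash
python3 s.py
```

```text
7.2 [569.3  45.4 171.5] [-3.1413e+00 -2.0000e-04 -6.5740e-01] F [-0.41 -0.51  3.48] T [0.129 0.218 0.05 ] w 15.1 q7 -2.305
```

Call:
apply_moves --increments '[{"tx": 0, "ty": 0, "tz": 0.0002, "rx": 0, "ry": 0, "rz": 0.15, "claw": 0.005}, {"tx": 0, "ty": 0, "tz": 0.0002, "rx": 0, "ry": 0, "rz": 0.3, "claw": 0.005}, {"tx": 0, "ty": 0, "tz": 0.0002, "rx": 0, "ry": 0, "rz": 0.3, "claw": 0.005}]'

```text
clock: 7.5
eef_pos: [569.3, 45.4, 171.5]
tool_rot: [-3.141, -0.0, -0.631]
force: [-0.3, 0.9, 1.9]
width: 14.7
```

```bash
python3 s.py
```

```text
7.5 [569.3  45.4 171.5] [-3.1414e+00 -1.0000e-04 -6.3150e-01] F [-0.3   0.95  1.91] T [0.188 0.149 0.016] w 14.7 q7 -2.285
```

Call:
apply_moves --increments '[{"tx": 0, "ty": 0, "tz": 0, "rx": 0, "ry": 0, "rz": 0.15, "claw": 0.005}, {"tx": 0, "ty": 0, "tz": 0, "rx": 0, "ry": 0, "rz": 0.3, "claw": 0.005}, {"tx": 0, "ty": 0, "tz": 0, "rx": 0, "ry": 0, "rz": 0.3, "claw": 0.005}]'

```text
clock: 7.8
eef_pos: [569.3, 45.3, 171.5]
tool_rot: [-3.141, -0.0, -0.605]
force: [0.2, -0.4, 1.6]
width: 14.9
```

```bash
python3 s.py
```

```text
7.8 [569.3  45.3 171.5] [-3.1414e+00 -2.0000e-04 -6.0520e-01] F [ 0.15 -0.43  1.57] T [0.147 0.024 0.01 ] w 14.9 q7 -2.265
```

Call:
apply_moves --increments '[{"tx": 0, "ty": 0, "tz": 0, "rx": 0, "ry": 0, "rz": 0.15, "claw": 0.005}, {"tx": 0, "ty": 0, "tz": 0, "rx": 0, "ry": 0, "rz": 0.3, "claw": 0.005}, {"tx": 0, "ty": 0, "tz": 0, "rx": 0, "ry": 0, "rz": 0.3, "claw": 0.005}]'

```text
clock: 8.1
eef_pos: [569.3, 45.3, 171.5]
tool_rot: [-3.141, -0.0, -0.579]
force: [1.0, -0.3, 1.9]
width: 15.3
```

```bash
python3 s.py
```

```text
8.1 [569.3  45.3 171.5] [-3.1414e+00 -3.0000e-04 -5.7910e-01] F [ 1.02 -0.26  1.93] T [ 0.183 -0.142 -0.085] w 15.3 q7 -2.245
```

Call:
apply_moves --increments '[{"tx": 0, "ty": 0, "tz": 0, "rx": 0, "ry": 0, "rz": 0.1, "claw": 0.005}, {"tx": 0, "ty": 0, "tz": 0, "rx": 0, "ry": 0, "rz": 0.2, "claw": 0.005}, {"tx": 0, "ty": 0, "tz": 0, "rx": 0, "ry": 0, "rz": 0.2, "claw": 0.005}]'

```text
clock: 8.4
eef_pos: [569.3, 45.3, 171.5]
tool_rot: [-3.141, -0.0, -0.562]
force: [0.7, 0.6, 0.2]
width: 14.7
```

```bash
python3 s.py
```

```text
8.4 [569.3  45.3 171.5] [-3.1415e+00 -2.0000e-04 -5.6180e-01] F [0.65 0.61 0.2 ] T [ 0.209 -0.162 -0.021] w 14.7 q7 -2.231
```

Call:
apply_moves --increments '[{"tx": 0, "ty": 0, "tz": 0, "rx": 0, "ry": 0, "rz": 0.15, "claw": 0.005}, {"tx": 0, "ty": 0, "tz": 0, "rx": 0, "ry": 0, "rz": 0.3, "claw": 0.005}, {"tx": 0, "ty": 0, "tz": 0, "rx": 0, "ry": 0, "rz": 0.3, "claw": 0.005}]'

```text
clock: 8.7
eef_pos: [569.2, 45.3, 171.5]
tool_rot: [-3.142, -0.0, -0.535]
force: [0.9, 1.3, 0.9]
width: 15.0
```

```bash
python3 s.py
```

```text
8.7 [569.2  45.3 171.5] [-3.1415e+00 -2.0000e-04 -5.3540e-01] F [0.87 1.28 0.88] T [ 0.142 -0.242 -0.027] w 15.0 q7 -2.211
```

Call:
apply_moves --increments '[{"tx": 0, "ty": 0, "tz": 0, "rx": 0, "ry": 0, "rz": 0.15, "claw": 0.005}, {"tx": 0, "ty": 0, "tz": 0, "rx": 0, "ry": 0, "rz": 0.3, "claw": 0.005}, {"tx": 0, "ty": 0, "tz": 0, "rx": 0, "ry": 0, "rz": 0.3, "claw": 0.005}]'

```text
clock: 9.0
eef_pos: [569.2, 45.4, 171.5]
tool_rot: [-3.141, -0.0, -0.509]
force: [1.8, 0.8, -0.4]
width: 14.7
```

```bash
python3 s.py
```

```text
9.0 [569.2  45.4 171.5] [-3.1415 -0.     -0.5093] F [ 1.82  0.83 -0.42] T [ 0.209 -0.319 -0.093] w 14.7 q7 -2.191
```

Call:
apply_moves --increments '[{"tx": 0.0003, "ty": 0.0001, "tz": 0, "rx": 0, "ry": 0, "rz": 0.15, "claw": 0.005}, {"tx": 0.0003, "ty": 0.0001, "tz": 0, "rx": 0, "ry": 0, "rz": 0.25, "claw": 0.005}, {"tx": 0.0003, "ty": 0.0001, "tz": 0, "rx": 0, "ry": 0, "rz": 0.25, "claw": 0.005}]'

```text
clock: 9.3
eef_pos: [569.3, 45.6, 171.5]
tool_rot: [-3.142, 0.0, -0.488]
force: [1.0, 1.8, 0.0]
width: 14.9
```

```bash
python3 s.py
```

```text
9.3 [569.3  45.6 171.5] [-3.1416e+00  3.0000e-04 -4.8750e-01] F [1.03 1.78 0.05] T [ 0.273 -0.162 -0.133] w 14.9 q7 -2.174
```

Call:
apply_moves --increments '[{"tx": 0.0002, "ty": 0.0003, "tz": 0, "rx": 0, "ry": 0, "rz": 0.08, "claw": 0.005}, {"tx": 0.0002, "ty": 0.0003, "tz": 0, "rx": 0, "ry": 0, "rz": 0.15, "claw": 0.005}, {"tx": 0.0002, "ty": 0.0003, "tz": 0, "rx": 0, "ry": 0, "rz": 0.15, "claw": 0.005}]'

```text
clock: 9.6
eef_pos: [569.4, 45.7, 171.5]
tool_rot: [3.141, 0.0, -0.475]
force: [-0.1, 0.6, 0.9]
width: 14.8
```

```bash
python3 s.py
```

```text
9.6 [569.4  45.7 171.5] [ 3.1414e+00  4.0000e-04 -4.7470e-01] F [-0.08  0.64  0.86] T [ 0.283  0.007 -0.136] w 14.8 q7 -2.164
```

Call:
apply_moves --increments '[{"tx": 0, "ty": 0, "tz": 0, "rx": 0, "ry": 0, "rz": 0.08, "claw": 0.005}, {"tx": 0, "ty": 0, "tz": 0, "rx": 0, "ry": 0, "rz": 0.15, "claw": 0.005}, {"tx": 0, "ty": 0, "tz": 0, "rx": 0, "ry": 0, "rz": 0.15, "claw": 0.005}]'

```text
clock: 9.9
eef_pos: [569.4, 45.8, 171.5]
tool_rot: [3.141, 0.0, -0.462]
force: [0.5, 0.1, 1.3]
width: 14.5
```

```bash
python3 s.py
```

```text
9.9 [569.4  45.8 171.5] [ 3.1415e+00  4.0000e-04 -4.6170e-01] F [0.54 0.15 1.29] T [ 0.338  0.116 -0.233] w 14.5 q7 -2.154
```

Call:
apply_moves --increments '[{"tx": 0, "ty": 0, "tz": 0, "rx": 0, "ry": 0, "rz": 0.06, "claw": 0.005}, {"tx": 0, "ty": 0, "tz": 0, "rx": 0, "ry": 0, "rz": 0.12, "claw": 0.005}, {"tx": 0, "ty": 0, "tz": 0, "rx": 0, "ry": 0, "rz": 0.12, "claw": 0.005}]'

```text
clock: 10.2
eef_pos: [569.5, 45.8, 171.5]
tool_rot: [-3.142, 0.0, -0.451]
force: [-0.5, 1.4, 1.5]
width: 14.6
```

```bash
python3 s.py
```

```text
10.2 [569.5  45.8 171.5] [-3.1416e+00  3.0000e-04 -4.5130e-01] F [-0.51  1.37  1.55] T [ 0.402  0.149 -0.355] w 14.6 q7 -2.146
```

The torque climbed steadily to 0.36 N m, so this is the first stop, about 0.31 rad in. I'll back off slightly to unload it, then press.

Call:
apply_moves --increments '[{"tx": 0, "ty": 0, "tz": 0, "rx": 0, "ry": 0, "rz": -0.4, "claw": 0.005}, {"tx": 0, "ty": 0, "tz": 0, "rx": 0, "ry": 0, "rz": -0.7, "claw": 0.005}, {"tx": 0, "ty": 0, "tz": -0.002, "rx": 0, "ry": 0, "rz": -0.7, "claw": 0.005}, {"tx": 0, "ty": 0, "tz": -0.004, "rx": 0, "ry": 0, "rz": -0.7, "claw": 0.005}, {"tx": 0, "ty": 0, "tz": -0.006, "rx": 0, "ry": 0, "rz": -0.7, "claw": 0.005}, {"tx": 0, "ty": 0, "tz": -0.0072, "rx": 0, "ry": 0, "rz": -0.7, "claw": 0.005}, {"tx": 0, "ty": 0, "tz": -0.0072, "rx": 0, "ry": 0, "rz": -0.7, "claw": 0.005}, {"tx": 0, "ty": 0, "tz": -0.0072, "rx": 0, "ry": 0, "rz": -0.7, "claw": 0.005}]'

```text
clock: 11.0
eef_pos: [569.6, 45.6, 165.3]
tool_rot: [3.142, -0.0, -0.512]
force: [-3.2, 0.4, 10.7]
width: 14.9
```

```bash
python3 s.py
```

```text
11.0 [569.6  45.6 165.3] [ 3.1416e+00 -4.0000e-04 -5.1250e-01] F [-3.18  0.44 10.72] T [ 0.263  0.87  -0.015] w 14.9 q7 -2.193
```

Call:
apply_moves --increments '[{"tx": -0.0003, "ty": 0, "tz": -0.001, "rx": 0, "ry": 0, "rz": 0, "claw": 0.005}, {"tx": -0.0003, "ty": 0, "tz": -0.001, "rx": 0, "ry": 0, "rz": 0.3, "claw": 0.005}, {"tx": -0.0003, "ty": 0, "tz": -0.001, "rx": 0, "ry": 0, "rz": 0.6, "claw": 0.005}, {"tx": -0.0003, "ty": 0, "tz": -0.001, "rx": 0, "ry": 0, "rz": 0.9, "claw": 0.005}, {"tx": -0.0003, "ty": 0, "tz": -0.001, "rx": 0, "ry": 0, "rz": 0.9, "claw": 0.005}]'

```text
clock: 11.5
eef_pos: [570.0, 45.6, 164.7]
tool_rot: [-3.141, -0.002, -0.433]
force: [-2.3, 1.2, 11.7]
width: 14.2
```

```bash
python3 s.py
```

```text
11.5 [570.   45.6 164.7] [-3.1408e+00 -1.7000e-03 -4.3350e-01] F [-2.25  1.17 11.67] T [0.233 0.62  0.023] w 14.2 q7 -2.133
```

Call:
apply_moves --increments '[{"tx": 0, "ty": 0.0001, "tz": 0, "rx": 0, "ry": 0, "rz": 0.4, "claw": 0.005}, {"tx": 0, "ty": 0.0001, "tz": 0, "rx": 0, "ry": 0, "rz": 0.8, "claw": 0.005}, {"tx": 0, "ty": 0.0001, "tz": 0, "rx": 0, "ry": 0, "rz": 1.2, "claw": 0.005}, {"tx": 0, "ty": 0.0001, "tz": 0, "rx": 0, "ry": 0, "rz": 1.6, "claw": 0.005}, {"tx": 0, "ty": 0.0001, "tz": 0, "rx": 0, "ry": 0, "rz": 2.0, "claw": 0.005}, {"tx": 0, "ty": 0.0001, "tz": 0, "rx": 0, "ry": 0, "rz": 2.4, "claw": 0.005}, {"tx": 0, "ty": 0.0001, "tz": 0, "rx": 0, "ry": 0, "rz": 2.8, "claw": 0.005}, {"tx": 0, "ty": 0.0001, "tz": 0, "rx": 0, "ry": 0, "rz": 3.2, "claw": 0.005}, {"tx": 0, "ty": 0.0001, "tz": 0, "rx": 0, "ry": 0, "rz": 3.2, "claw": 0.005}]'

```text
clock: 12.4
eef_pos: [571.0, 45.9, 164.9]
tool_rot: [-3.141, -0.004, -0.154]
force: [-1.2, 1.0, 10.8]
width: 15.1
```

```bash
python3 s.py
```

```text
12.4 [571.   45.9 164.9] [-3.1407 -0.0039 -0.1541] F [-1.25  0.99 10.81] T [0.275 0.339 0.003] w 15.1 q7 -1.918
```

Call:
apply_moves --increments '[{"tx": 0, "ty": 0.0001, "tz": 0, "rx": 0, "ry": 0, "rz": 0.4, "claw": 0.005}, {"tx": 0, "ty": 0.0001, "tz": 0, "rx": 0, "ry": 0, "rz": 0.8, "claw": 0.005}, {"tx": 0, "ty": 0.0001, "tz": 0, "rx": 0, "ry": 0, "rz": 1.2, "claw": 0.005}, {"tx": 0, "ty": 0.0001, "tz": 0, "rx": 0, "ry": 0, "rz": 1.6, "claw": 0.005}, {"tx": 0, "ty": 0.0001, "tz": 0, "rx": 0, "ry": 0, "rz": 2.0, "claw": 0.005}, {"tx": 0, "ty": 0.0001, "tz": 0, "rx": 0, "ry": 0, "rz": 2.4, "claw": 0.005}, {"tx": 0, "ty": 0.0001, "tz": 0, "rx": 0, "ry": 0, "rz": 2.7, "claw": 0.005}, {"tx": 0, "ty": 0.0001, "tz": 0, "rx": 0, "ry": 0, "rz": 3.0, "claw": 0.005}, {"tx": 0, "ty": 0.0001, "tz": 0, "rx": 0, "ry": 0, "rz": 3.0, "claw": 0.005}]'

```text
clock: 13.3
eef_pos: [571.1, 46.1, 165.0]
tool_rot: [3.141, -0.004, 0.107]
force: [-1.2, 0.7, 12.1]
width: 14.7
```

```bash
python3 s.py
```

```text
13.3 [571.1  46.1 165. ] [ 3.1415 -0.0043  0.1075] F [-1.19  0.66 12.08] T [ 0.311  0.255 -0.023] w 14.7 q7 -1.716
```

Now I'll feel for the end wall in smaller steps; the torsional stiffness is about 10 N m/rad.

Call:
apply_moves --increments '[{"tx": 0, "ty": 0, "tz": 0, "rx": 0, "ry": 0, "rz": 0.25, "claw": 0.005}, {"tx": 0, "ty": 0, "tz": 0, "rx": 0, "ry": 0, "rz": 0.5, "claw": 0.005}, {"tx": 0, "ty": 0, "tz": 0, "rx": 0, "ry": 0, "rz": 0.75, "claw": 0.005}, {"tx": 0, "ty": 0, "tz": 0, "rx": 0, "ry": 0, "rz": 0.75, "claw": 0.005}]'

```text
clock: 13.7
eef_pos: [571.1, 46.1, 165.0]
tool_rot: [3.141, -0.004, 0.173]
force: [0.0, 1.5, 10.3]
width: 14.9
```

```bash
python3 s.py
```

```text
13.7 [571.1  46.1 165. ] [ 3.1412 -0.0042  0.1729] F [ 0.02  1.46 10.25] T [ 0.276  0.256 -0.048] w 14.9 q7 -1.666
```

Call:
apply_moves --increments '[{"tx": 0, "ty": 0, "tz": 0, "rx": 0, "ry": 0, "rz": 0.25, "claw": 0.005}, {"tx": 0, "ty": 0, "tz": 0, "rx": 0, "ry": 0, "rz": 0.5, "claw": 0.005}, {"tx": 0, "ty": 0, "tz": 0, "rx": 0, "ry": 0, "rz": 0.5, "claw": 0.005}]'

```text
clock: 14.0
eef_pos: [571.1, 46.2, 165.0]
tool_rot: [3.141, -0.004, 0.216]
force: [-0.9, 0.2, 11.1]
width: 14.9
```

```bash
python3 s.py
```

```text
14.0 [571.1  46.2 165. ] [ 3.1412 -0.0042  0.2163] F [-0.95  0.15 11.12] T [ 0.292  0.32  -0.071] w 14.9 q7 -1.632
```

Call:
apply_moves --increments '[{"tx": 0, "ty": 0, "tz": 0, "rx": 0, "ry": 0, "rz": 0.2, "claw": 0.005}, {"tx": 0, "ty": 0, "tz": 0, "rx": 0, "ry": 0, "rz": 0.4, "claw": 0.005}, {"tx": 0, "ty": 0, "tz": 0, "rx": 0, "ry": 0, "rz": 0.4, "claw": 0.005}]'

```text
clock: 14.3
eef_pos: [570.9, 46.6, 165.0]
tool_rot: [3.142, -0.004, 0.251]
force: [-1.6, 0.9, 10.7]
width: 15.1
```

```bash
python3 s.py
```

```text
14.3 [570.9  46.6 165. ] [ 3.1415 -0.004   0.2513] F [-1.62  0.88 10.66] T [ 0.483  0.387 -0.111] w 15.1 q7 -1.605
```

Call:
apply_moves --increments '[{"tx": 0, "ty": 0, "tz": 0, "rx": 0, "ry": 0, "rz": 0.15, "claw": 0.005}, {"tx": 0, "ty": 0, "tz": 0, "rx": 0, "ry": 0, "rz": 0.3, "claw": 0.005}, {"tx": 0, "ty": 0, "tz": 0, "rx": 0, "ry": 0, "rz": 0.3, "claw": 0.005}]'

```text
clock: 14.6
eef_pos: [570.8, 46.9, 164.9]
tool_rot: [-3.141, -0.004, 0.277]
force: [-1.8, 2.1, 12.2]
width: 14.7
```

```bash
python3 s.py
```

```text
14.6 [570.8  46.9 164.9] [-3.1413 -0.0039  0.2774] F [-1.77  2.13 12.21] T [ 0.671  0.454 -0.143] w 14.7 q7 -1.585
```

Call:
apply_moves --increments '[{"tx": 0, "ty": 0, "tz": 0, "rx": 0, "ry": 0, "rz": 0.12, "claw": 0.005}, {"tx": 0, "ty": 0, "tz": 0, "rx": 0, "ry": 0, "rz": 0.25, "claw": 0.005}, {"tx": 0, "ty": 0, "tz": 0, "rx": 0, "ry": 0, "rz": 0.25, "claw": 0.005}]'

```text
clock: 14.9
eef_pos: [570.7, 47.2, 164.9]
tool_rot: [-3.141, -0.004, 0.299]
force: [-1.8, 3.0, 11.4]
width: 14.8
```

```bash
python3 s.py
```

```text
14.9 [570.7  47.2 164.9] [-3.141  -0.0038  0.299 ] F [-1.77  3.04 11.42] T [ 0.75   0.51  -0.254] w 14.8 q7 -1.568
```

Call:
apply_moves --increments '[{"tx": 0, "ty": 0, "tz": 0, "rx": 0, "ry": 0, "rz": -0.3, "claw": 0.005}, {"tx": 0, "ty": 0, "tz": 0, "rx": 0, "ry": 0, "rz": -0.3, "claw": 0.005}, {"tx": 0, "ty": 0, "tz": 0.002, "rx": 0, "ry": 0, "rz": -0.3, "claw": 0.005}, {"tx": 0, "ty": 0, "tz": 0.004, "rx": 0, "ry": 0, "rz": -0.3, "claw": 0.005}, {"tx": 0, "ty": 0, "tz": 0.006, "rx": 0, "ry": 0, "rz": -0.3, "claw": 0.005}, {"tx": 0, "ty": 0, "tz": 0.008, "rx": 0, "ry": 0, "rz": -0.3, "claw": 0.005}, {"tx": 0, "ty": 0, "tz": 0.008, "rx": 0, "ry": 0, "rz": -0.3, "claw": 0.005}]'

```text
clock: 15.6
eef_pos: [570.6, 47.1, 172.1]
tool_rot: [-3.141, -0.003, 0.273]
force: [0.8, 4.5, 6.4]
width: 14.8
```

```bash
python3 s.py
```

```text
15.6 [570.6  47.1 172.1] [-3.1409 -0.0033  0.2735] F [0.76 4.47 6.44] T [ 1.006 -0.146 -0.042] w 14.8 q7 -1.585
```

Call:
apply_moves --increments '[{"tx": 0, "ty": 0.0004, "tz": 0.002, "rx": 0, "ry": 0, "rz": 0, "claw": 0.005}, {"tx": 0, "ty": 0.0006, "tz": 0.004, "rx": 0, "ry": 0, "rz": 0, "claw": 0.005}, {"tx": 0, "ty": 0.0006, "tz": 0.006, "rx": 0, "ry": 0, "rz": 0, "claw": 0.005}, {"tx": 0, "ty": 0.0006, "tz": 0.008, "rx": 0, "ry": 0, "rz": 0, "claw": 0.005}, {"tx": 0, "ty": 0.0006, "tz": 0.01, "rx": 0, "ry": 0, "rz": 0, "claw": 0.005}, {"tx": 0, "ty": 0.0006, "tz": 0.01, "rx": 0, "ry": 0, "rz": 0, "claw": 0.005}]'

```text
clock: 16.2
eef_pos: [569.0, 45.7, 181.3]
tool_rot: [3.141, 0.001, 0.273]
force: [0.2, 1.7, -1.1]
width: 14.7
```

```bash
python3 s.py
```

```text
16.2 [569.   45.7 181.3] [3.1408e+00 1.1000e-03 2.7250e-01] F [ 0.2   1.68 -1.09] T [ 0.439 -0.027 -0.047] w 14.7 q7 -1.582
```

Call:
apply_moves --increments '[{"tx": 0, "ty": 0, "tz": 0.02, "rx": 0, "ry": 0, "rz": 0, "claw": 0.005}, {"tx": 0, "ty": 0, "tz": 0.05, "rx": 0, "ry": 0, "rz": 0, "claw": 0.005}, {"tx": 0, "ty": 0, "tz": 0.08, "rx": 0, "ry": 0, "rz": 0, "claw": 0.005}, {"tx": -0.01, "ty": -0.03, "tz": 0.08, "rx": 0, "ry": 0, "rz": 0, "claw": 0.005}, {"tx": -0.02, "ty": -0.07, "tz": 0.08, "rx": 0, "ry": 0, "rz": 0, "claw": 0.005}, {"tx": -0.03, "ty": -0.11, "tz": 0.08, "rx": 0, "ry": 0, "rz": 0, "claw": 0.005}, {"tx": -0.04, "ty": -0.155, "tz": 0.08, "rx": 0, "ry": 0, "rz": 0, "claw": 0.005}, {"tx": -0.05, "ty": -0.2, "tz": 0.08, "rx": 0, "ry": 0, "rz": 0, "claw": 0.005}, {"tx": -0.06, "ty": -0.245, "tz": 0.08, "rx": 0, "ry": 0, "rz": 0, "claw": 0.005}, {"tx": -0.075, "ty": -0.29, "tz": 0.07, "rx": 0, "ry": 0, "rz": 0, "claw": 0.005}, {"tx": -0.09, "ty": -0.33, "tz": 0.05, "rx": 0, "ry": 0, "rz": 0, "claw": 0.005}, {"tx": -0.11, "ty": -0.365, "tz": 0.03, "rx": 0, "ry": 0, "rz": 0, "claw": 0.005}]'

```text
clock: 17.4
eef_pos: [457.6, -322.1, 211.1]
tool_rot: [3.139, 0.001, 0.271]
force: [0.5, -0.5, -0.9]
width: 14.8
```

Call:
apply_moves --increments '[{"tx": 0, "ty": 0, "tz": 0, "rx": 0, "ry": 0, "rz": 0, "claw": 0.005}, {"tx": 0, "ty": 0, "tz": 0, "rx": 0, "ry": 0, "rz": 0, "claw": 0.005}, {"tx": 0, "ty": 0, "tz": 0, "rx": 0, "ry": 0, "rz": 0, "claw": 0.005}]'

```text
clock: 17.7
eef_pos: [459.7, -317.9, 211.7]
tool_rot: [3.142, -0.0, 0.274]
force: [1.3, 0.4, -0.1]
width: 14.8
```

```bash
python3 s.py
python3 - <<'E'
from h import *
c,im=snap("wrist","w4"); im=np.ascontiguousarray(im)
m=(im.min(2)>165).astype(np.uint8);k,lab,st,ce=cv2.connectedComponentsWithStats(m)
for i in range(1,k):
    if st[i][4]>800:
        cn=max(cv2.findContours((lab==i).astype(np.uint8),0,cv2.CHAIN_APPROX_NONE)[0],key=len)
        p=onz(c,cn.reshape(-1,2),16)[:,:2].astype(np.float32);print(st[i],cv2.minEnclosingCircle(p),cv2.fitEllipse(p))
E
```

```text
17.7 [ 459.7 -317.9  211.7] [ 3.1416e+00 -3.0000e-04  2.7400e-01] F [ 1.29  0.42 -0.06] T [ 0.075 -0.007  0.001] w 14.8 q7 -0.86
[  354     0   158   384 35121] ((463.0776062011719, -641.531494140625), 274.087158203125) ((415.67962646484375, -595.2615966796875), (203.4509735107422, 540.5940551757812), 117.93415832519531)
[  60   29   91   98 6917] ((510.38446044921875, -138.24795532226562), 48.6231575012207) ((510.51312255859375, -138.4576416015625), (95.60504150390625, 96.35804748535156), 125.63972473144531)
[  203    62   133   135 14065] ((502.7806091308594, -319.690185546875), 72.84825897216797) ((502.9727478027344, -319.30816650390625), (143.0011444091797, 144.1364288330078), 81.4660415649414)
[   0  211   49   46 1160] ((293.0950927734375, -58.70816421508789), 45.27641677856445) ((304.0509948730469, -48.86125946044922), (45.75478744506836, 81.24606323242188), 47.655696868896484)
[ 137  254   73   53 2036] ((280.7530212402344, -250.28268432617188), 57.85874938964844) ((289.818603515625, -255.36256408691406), (61.715728759765625, 102.76326751708984), 49.48300552368164)
[   0  312   93   46 1829] ((147.24240112304688, -91.43275451660156), 69.69896697998047) ((145.56509399414062, -93.6737289428711), (50.65729522705078, 153.66082763671875), 178.6670379638672)
[ 235  322   47   38 1442] ((222.53384399414062, -385.55804443359375), 40.81864929199219) ((221.4150848388672, -385.9336242675781), (66.23737335205078, 73.8523178100586), 11.548365592956543)
```

View pics/w4.png

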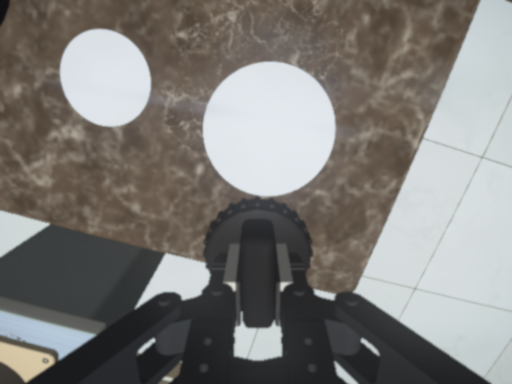

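The picture shows the large saucer at (269,129), centred at world (502.8, -319.5), with the cap held upright. I'll lower it there.

Call:
apply_moves --increments '[{"tx": 0.043, "ty": -0.0016, "tz": 0, "rx": 0, "ry": 0, "rz": 0, "claw": 0.005}, {"tx": 0.043, "ty": -0.0016, "tz": -0.04, "rx": 0, "ry": 0, "rz": 0, "claw": 0.005}, {"tx": 0.043, "ty": -0.0016, "tz": -0.08, "rx": 0, "ry": 0, "rz": 0, "claw": 0.005}, {"tx": 0.043, "ty": -0.0016, "tz": -0.115, "rx": 0, "ry": 0, "rz": 0, "claw": 0.005}, {"tx": 0.043, "ty": -0.0016, "tz": -0.14, "rx": 0, "ry": 0, "rz": 0, "claw": 0.005}, {"tx": 0.043, "ty": -0.0016, "tz": -0.155, "rx": 0, "ry": 0, "rz": 0, "claw": 0.005}, {"tx": 0.043, "ty": -0.0016, "tz": -0.163, "rx": 0, "ry": 0, "rz": 0, "claw": 0.005}, {"tx": 0.043, "ty": -0.0016, "tz": -0.163, "rx": 0, "ry": 0, "rz": 0, "claw": 0.005}, {"tx": 0.043, "ty": -0.0016, "tz": -0.163, "rx": 0, "ry": 0, "rz": 0, "claw": 0.005}, {"tx": 0.043, "ty": -0.0016, "tz": -0.163, "rx": 0, "ry": 0, "rz": 0, "claw": 0.005}]'

```text
clock: 18.75
eef_pos: [503.3, -320.6, 49.7]
tool_rot: [3.14, -0.002, 0.273]
force: [-0.9, 0.7, -0.2]
width: 14.7
```

```bash
python3 s.py; python3 -c "
from h import *
c,im=snap('wrist','w5')
s=snap('side','s5')[1];d=snap('scene','c5')[1]
a=cv2.resize(s[150:250,250:370],(400,333));b=cv2.resize(d[150:250,300:420],(400,333))
o=np.hstack([a,b]);w=cv2.resize(im,(340,255));p=np.zeros((255,800,3),np.uint8);p[:,:340]=w
cv2.imwrite('pics/m5.png',np.vstack([o,p])[:,:,::-1])"
```

```text
18.75 [ 503.3 -320.6   49.7] [ 3.1397e+00 -1.9000e-03  2.7300e-01] F [-0.94  0.72 -0.23] T [-0.027  0.04  -0.007] w 14.7 q7 -0.941
```

View pics/m5.png

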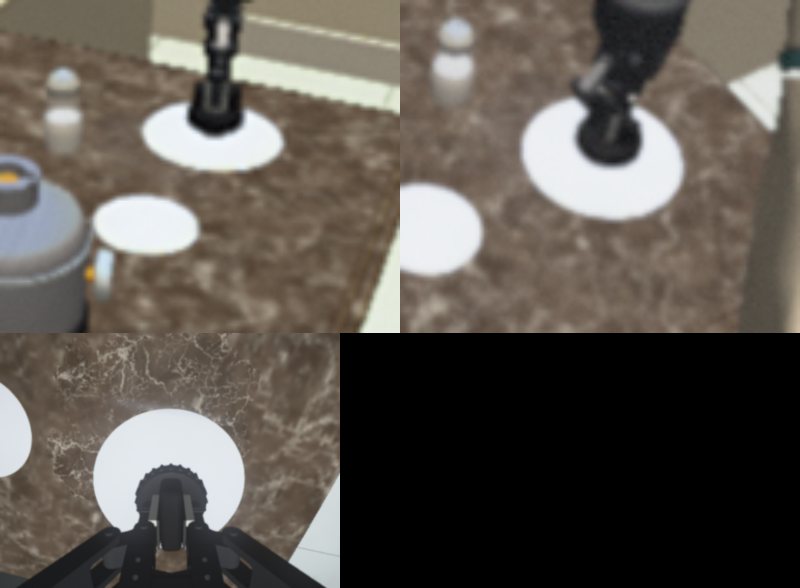

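The cap hovers upright over the saucer's middle. I'll lower the last 9 mm slowly.

Call:
apply_moves --increments '[{"tx": -0.0005, "ty": 0.0008, "tz": -0.003, "rx": 0, "ry": 0, "rz": 0, "claw": 0.005}, {"tx": -0.0005, "ty": 0.0008, "tz": -0.005, "rx": 0, "ry": 0, "rz": 0, "claw": 0.005}, {"tx": -0.0005, "ty": 0.0008, "tz": -0.0065, "rx": 0, "ry": 0, "rz": 0, "claw": 0.005}, {"tx": -0.0005, "ty": 0.0008, "tz": -0.0075, "rx": 0, "ry": 0, "rz": 0, "claw": 0.005}, {"tx": -0.0005, "ty": 0.0008, "tz": -0.008, "rx": 0, "ry": 0, "rz": 0, "claw": 0.005}, {"tx": -0.0005, "ty": 0.0008, "tz": -0.008, "rx": 0, "ry": 0, "rz": 0, "claw": 0.005}, {"tx": -0.0005, "ty": 0.0008, "tz": -0.008, "rx": 0, "ry": 0, "rz": 0, "claw": 0.005}]'

```text
clock: 19.6
eef_pos: [501.9, -319.2, 41.3]
tool_rot: [3.142, 0.0, 0.273]
force: [-2.2, 0.5, 8.2]
width: 14.7
```

```bash
python3 s.py
```

```text
19.6 [ 501.9 -319.2   41.3] [3.1416e+00 1.0000e-04 2.7290e-01] F [-2.17  0.53  8.18] T [ 0.291  0.638 -0.017] w 14.7 q7 -0.944
```

Call:
apply_moves --increments '[{"tx": 0, "ty": 0, "tz": 0.0006, "rx": 0, "ry": 0, "rz": 0, "claw": 0.005}, {"tx": 0, "ty": 0, "tz": 0.0006, "rx": 0, "ry": 0, "rz": 0, "claw": 0.005}]'

```text
clock: 19.8
eef_pos: [501.8, -319.2, 41.4]
tool_rot: [3.142, 0.0, 0.273]
force: [-1.6, 0.9, 6.3]
width: 14.5
```

```bash
python3 s.py
```

```text
19.8 [ 501.8 -319.2   41.4] [3.1416e+00 1.0000e-04 2.7290e-01] F [-1.58  0.95  6.28] T [ 0.29   0.386 -0.083] w 14.5 q7 -0.944
```

Call:
apply_moves --increments '[{"tx": 0, "ty": 0, "tz": 0.0004, "rx": 0, "ry": 0, "rz": 0, "claw": 0.005}, {"tx": 0, "ty": 0, "tz": 0.0004, "rx": 0, "ry": 0, "rz": 0, "claw": 0.005}, {"tx": 0, "ty": 0, "tz": 0.0004, "rx": 0, "ry": 0, "rz": 0, "claw": 0.016}, {"tx": 0, "ty": 0, "tz": 0.0004, "rx": 0, "ry": 0, "rz": 0, "claw": 0.018}, {"tx": 0, "ty": 0, "tz": 0.0004, "rx": 0, "ry": 0, "rz": 0, "claw": 0.022}, {"tx": 0, "ty": 0, "tz": 0.0004, "rx": 0, "ry": 0, "rz": 0, "claw": 0.03}, {"tx": 0, "ty": 0, "tz": 0.0004, "rx": 0, "ry": 0, "rz": 0, "claw": 0.04}, {"tx": 0, "ty": 0, "tz": 0.0004, "rx": 0, "ry": 0, "rz": 0, "claw": 0.05}, {"tx": 0, "ty": 0, "tz": 0.0004, "rx": 0, "ry": 0, "rz": 0, "claw": 0.05}]'

```text
clock: 20.7
eef_pos: [501.9, -319.3, 41.3]
tool_rot: [3.142, -0.0, 0.273]
force: [-0.0, -0.6, 1.1]
width: 49.7
```

Call:
apply_moves --increments '[{"tx": 0, "ty": 0, "tz": 0.01, "rx": 0, "ry": 0, "rz": 0, "claw": 0.05}, {"tx": 0, "ty": 0, "tz": 0.03, "rx": 0, "ry": 0, "rz": 0, "claw": 0.05}, {"tx": 0, "ty": 0, "tz": 0.06, "rx": 0, "ry": 0, "rz": 0, "claw": 0.06}, {"tx": 0, "ty": 0, "tz": 0.1, "rx": 0, "ry": 0, "rz": 0, "claw": 0.06}, {"tx": 0, "ty": 0, "tz": 0.15, "rx": 0, "ry": 0, "rz": 0, "claw": 0.06}, {"tx": 0, "ty": 0, "tz": 0.2, "rx": 0, "ry": 0, "rz": 0, "claw": 0.06}, {"tx": -0.03, "ty": 0, "tz": 0.2, "rx": 0, "ry": 0, "rz": 0, "claw": 0.06}, {"tx": -0.03, "ty": 0, "tz": 0.2, "rx": 0, "ry": 0, "rz": 0, "claw": 0.06}, {"tx": -0.03, "ty": 0, "tz": 0.2, "rx": 0, "ry": 0, "rz": 0, "claw": 0.06}]'

```text
clock: 21.6
eef_pos: [471.4, -319.4, 242.1]
tool_rot: [3.141, -0.0, 0.272]
force: [0.4, 0.7, -0.9]
width: 60.1
```

```bash
python3 s.py; python3 -c "
from h import *
c,im=snap('wrist','w6')
s=snap('side','s6')[1];d=snap('scene','c6')[1]
m=(im.min(2)>165).astype(np.uint8);k,lab,st,ce=cv2.connectedComponentsWithStats(m)
for i in range(1,k):
    if st[i][4]>3000 and st[i][0]>0:
        cn=max(cv2.findContours((lab==i).astype(np.uint8),0,cv2.CHAIN_APPROX_NONE)[0],key=len)
        print(st[i],cv2.minEnclosingCircle(onz(c,cn.reshape(-1,2),16)[:,:2].astype(np.float32)))
a=cv2.resize(s[130:250,200:344],(400,333));b=cv2.resize(d[130:250,260:404],(400,333))
w=cv2.resize(im,(340,255));p=np.zeros((255,800,3),np.uint8);p[:,:340]=w;p[:,360:700]=cv2.resize(d,(340,255))
cv2.imwrite('pics/m6.png',np.vstack([np.hstack([a,b]),p])[:,:,::-1])"
```

```text
21.6 [ 471.4 -319.4  242.1] [ 3.1409e+00 -4.0000e-04  2.7210e-01] F [ 0.4   0.68 -0.92] T [-0.003 -0.015  0.003] w 60.1 q7 -0.862
[  354     0   158   384 35840] ((464.1916198730469, -665.7636108398438), 301.52996826171875)
[  73   45   83   88 5740] ((510.4891662597656, -138.28201293945312), 48.71609878540039)
[ 203   74  122  123 9516] ((503.0486145019531, -319.5873107910156), 72.79109191894531)
[  186   257   144   108 11159] ((254.56333923339844, -388.2262878417969), 129.66848754882812)
```

View pics/m6.png

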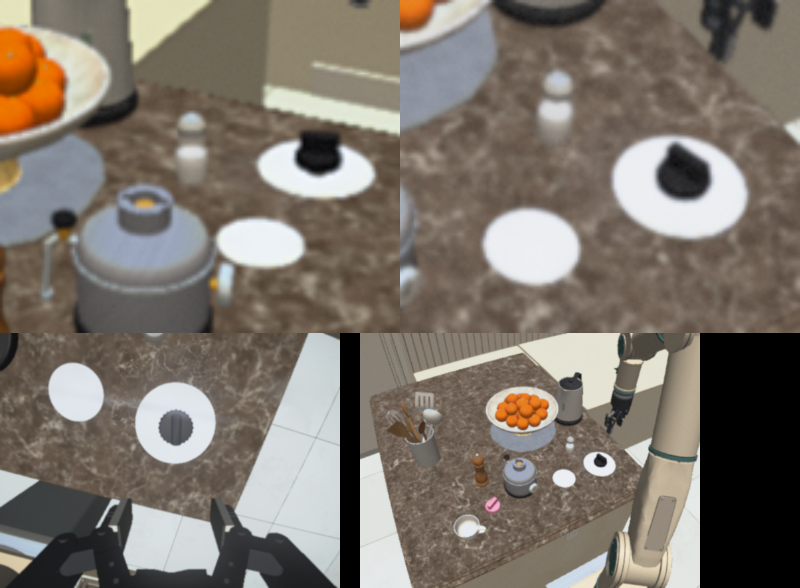

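The cap stands upright in the middle of the saucer, and the neck is open. The saucer hasn't moved and the arm is clear of everything, so I'll hand in.

```bash
python3 -c "
from cell import finish_job
print(finish_job())"
```

```text
the job is handed in; nothing more can be done
None
```

The pressure cap is off the boiler and standing upright on its stem in the middle of the large saucer. The job was handed in at about 22 s of the 72 s allowed.

- **First stop:** I turned the cap anticlockwise without pressing. The torque rose to 0.36 N m about 0.31 rad from the start, just over the 0.35 N m suggested but under the 0.6 limit. I then backed off slightly to unload it.
- **Release:** I pressed the cap in by 6 to 7 mm by the arm's position, with about 11–12 N of wrist force. Still pressed, I turned it about 0.75 rad past the stop until I felt the end wall at about 0.25 N m. I eased back a little and it lifted out without catching.
- **Placing:** The cap touched down at up to 8 N, read at the wrist, and I eased that off before opening the gripper.

**Last checks:** The pictures show the cap upright and centred by eye, the boiler neck open and the gripper clear. The measured saucer centre was within 0.5 mm of where it was before the placing. The small saucer had not moved either, and the cup, salt and mill look untouched in the pictures, though I did not measure them. No check failed or disagreed. The exact valve travel could not be measured directly.

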